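# Prove a stop button, reset it and hold the tester on its terminal

## Robot

A 6-joint arm with a two-finger parallel gripper is mounted at the origin on a cart in front of the work surface, level with it; the furniture and walls round the work are solid. World frame = base frame: x ahead of the robot, y to its left, z up, the work surface at z = 0. Lengths are in m, angles in rad, forces in N, time in s.
With the tool pointing down it reaches from about 0.35 to 0.775 m from the base axis. Payload 5.5 kg.
Tool frame: the origin (TCP) lies on the centre line of the jaws, within the pads' length; the fingertips stand 11 mm ahead of it and the grasp point (between the pads) lies 8 mm behind it (env.tip_reach is the distance from the TCP to the fingertips, in m); z points along the fingers, x is the direction in which the jaws open and shut, and the axes are right-handed (so a half turn about z gives the same grasp; the last joint's range is limited). The gripper opens to 85 mm and grips with 20 to 120 N. Pads are 22 mm wide; open, the fingers measure 114 mm over their backs; the gripper's body (76 mm by 85 mm) begins 54 mm behind the grasp point. The pads swing forward as they close: fully open they stand 13 mm farther back than shut.
Start: joints at [-1.248, 0.313, 0.046, 1.304, 0, 1.431], TCP at [0.257, -0.515, 0.242] pointing down, gripper open.
Joint ranges: [-2.76, 2.76], [-0.86, 1.69], [-1.03, 1.26], [-2.2, 2.34], [-1.47, 1.5], [-3.14, 3.14]. Speed limits (rad/s): [2.57, 2.57, 3.14, 3.14, 3.14, 3.14].

## Interface

Orientations are given as a unit quaternion [w, x, y, z].
In Python, from workcell import env gives the robot as it stands.
- The arm moves only by the tool carry_out, never from a script. Its argument "moves" is one flat list of numbers, 7 for each row, row after row: the gripper command: -1 is shut, 1 is fully open, values between are in proportion, then the shift along the tool's x, y, z in m, then the turn, a rotation vector about the tool's x, y, z in degrees. A call has exactly 5 rows; each row shifts and turns the pose as measured when the row begins, along the tool's axes as they then stand; what a row does not reach is not made up. A row lasts 1/8 s, in which the tool goes at most 62.5 mm and 10.7 degrees, less where a joint would pass 70% of its speed; a pose out of reach is approached as far as the arm can. A call is refused whole if a number of a shift passes 0.0625 or a number of a turn 10.7, either way. A call with a gripper value outside its range is refused whole. The fingers move at their own pace and stop on an object; "squeeze" is the grip in N (left out, the last holds). Time passes only in rows, so rows that do not move let the fingers close, or fill a call up. It gives the time, the measured TCP pose, the force and the opening at its end, in the units of the state.
- env.get_state(): the state, without advancing time (a new reading comes with each control period).
- env.read_camera(name): name is "scene" or "top"; returns the picture (480x640x3 uint8, red, green, blue); there is no depth.
- env.calibration(name): a dict with "camera_matrix" (3x3 intrinsics, pixels), "rvec" (rotation vector, rad) and "tvec" (3), from world to camera coordinates, as OpenCV has them. Camera axes: x right, y down, z forward; pixel columns grow to the right and rows downward; lengths in m; the calibration is good to about 2 mm. A picture is of the moment at which its call begins. calibration takes no time and is no camera call.
- env.hand_in(): hands the job in, once; it reports no verdict.
The state is a dict: "clock": time; "joint_pos": joint angles; "qvel": joint speeds; "tau": joint torques, N m; "tcp_pos": TCP position; "orientation": TCP orientation; "wrist_force": force on the tool from outside, world axes, zero at the start; "ft_torque": the same for the moment, N m; "finger_gap": finger opening in m.
Only numpy, scipy, OpenCV 4.12 (cv2) and the standard library are available. Lean on these libraries where they do the work, as an engineer would, in place of code of your own. Each camera call takes 0.05 s, during which the arm holds its last target. There are 200 camera calls.

## Task

Test the stop station: push its mushroom button right down and let it come back up, then twist its head clockwise as far as it goes to reset it. Then take the pocket tester out of its stand and finish holding its spring tip lightly on the ringed terminal of the sloping board, the tester square to the board and the tip pressed about half way in; the program ends while you are still holding it there. Leave the tape roll, the lens boxes and the adapter ring where they are.

Things in the scene. Friction and masses are not known exactly. Their poses are not given: they have to be found in the camera images.
- stop_box: Grey stop station, a box 80 x 80 x 50 mm fixed to the table, with a dark bezel (50 mm across, top 56 mm up) and a round black mushroom button in the middle of its top. Origin: centre of its underside; z up.
- stop_top (a point): Centre of the mushroom head's top, 94.5 mm above the table at rest; it goes down with the button. The head is round, 40 mm in diameter, with a straight side from 69 to 88 mm above the table at rest (grip it round that side, any direction), on a stem 22 mm thick.
- stop_press (a joint): How far the mushroom button is pushed down (m): 0 up, 0.006 fully down. A spring brings it back up; it starts to move at about 1.5 N and takes 5 N to be fully down. It does not latch down.
- stop_turn (a joint): Turn of the mushroom head (rad), growing clockwise seen from above, from a start near 0 to a stop at 1.2. Light friction (0.03 N m), no spring: it stays where it is left.
- board: Aluminium terminal board, 84 x 110 x 6 mm, fixed on four posts, its face sloping 20 degrees towards its front. Origin: centre of the upper face, 53 mm above the table; x up the slope, y along the row of terminals, z square out of the face. Three brass discs 16 mm across stand 3 mm proud at y = -34, 0, +34 mm; the one at +34 (left end from the front) has a dark ring 25 mm across round it.
- terminal (a point): The spot to probe: centre of the top of the ringed terminal disc. Its axes are those of the board.
- probe: Loose pocket tester, 122 mm long, 70 to 130 g, upright in its stand. Origin on its axis at the underside of its collar, which rests on the stand; z from the tip to the other end. Collar 30 mm across, z 0 to 6 mm; square grey grip 24 x 24 mm (flats across x and y), z 6 to 58; end cap 18 mm across, to z 66; nose 14 mm across, z -40 to 0; steel spring tip 6 mm thick, to z -56.
- probe_tip (a point): The very end of the tester's spring tip, at z = -56 mm on its axis when not pressed.
- plunger (a joint): How far the tester's spring tip is pushed in (m): 0 out, 0.010 fully in. It starts to move at 1 N, and takes 4.5 N at 5 mm and 8 N at 10 mm.
- stand: Tester's stand, a grey block 64 x 64 x 66 mm fixed to the table, with one upright through-hole 18 mm in diameter in its middle, in which the tester's nose and tip stand 56 mm deep. Origin: centre of its underside; z up.
- tape_roll: Loose roll of tape, 58 mm across, 19 mm high, to be left alone. Origin: centre of its underside.
- lens_box_a: Loose white lens box, 47 x 45 x 19 mm, the far one, to be left alone. Origin: centre of its underside.
- lens_box_near: Loose white lens box, 47 x 45 x 19 mm, the one nearest the robot, to be left alone. Origin: centre of its underside.
- adapter: Loose white adapter ring, 26 mm across, 15 mm high, to be left alone. Origin: centre of its underside.
There are look-alikes about, which are no part of the job. What is shaped like the probe but pink is not meant.

How it is judged:
On the way, in this order (a step that is already met when the one before it is completed fails the run):
1. the mushroom button is pushed right down (at least 4.5 of its 6 mm) (value of joint stop_press above 0.0045 m), for 0.05 s.
2. the button is up again and its head is turned clockwise to its stop (at least 1.0 of 1.2 rad) (value of joint stop_turn above 1 rad and value of joint stop_press below 0.002 m), for 0.2 s.
At the end, for the whole second after the job is handed in: Button up (under 2 mm down), head turned 1.0 rad or more; tester held still in the gripper, off its stand, tip touching within 6 mm of the ringed terminal's centre, within 0.14 rad of square to the board, spring tip in by 1.5 to 9 of its 10 mm (2 to 7.3 N) (all of step 2 and distance between probe_tip and terminal below 0.006 m and angle between the z axis of probe and the z axis of board, either way round below 0.14 rad and value of joint plunger between 0.0015 and 0.009 m and contact force between probe and board above 0.5 N and contact force between the fingers and probe above 2 N and contact force between probe and stand below 0.1 N and linear speed of probe below 0.02 m/s); the arm keeps its last pose, push and grip.
It fails at once if the tester is pressed hard on the board (over 20 N) (contact force between probe and board above 20 N).
It fails at once if the tape roll is moved more than 20 mm (distance of tape_roll from where it was at the start of the episode above 0.02 m).
It fails at once if the far lens box is moved more than 20 mm (distance of lens_box_a from where it was at the start of the episode above 0.02 m).
It fails at once if the near lens box is moved more than 20 mm (distance of lens_box_near from where it was at the start of the episode above 0.02 m).
It fails at once if the adapter ring is moved more than 20 mm (distance of adapter from where it was at the start of the episode above 0.02 m).
It also fails if it takes over 50 s, if anything falls off the work surface, if the arm or the gripper's body presses on something with over 40 N, if the wrist force passes 120 N, or if a joint passes its speed limit or range.

## Working session

There is one attempt and no reset: what is moved stays moved. The work goes in short steps, Python scripts to look and compute and a tool call to move; the robot and the scene stay as the last step left them, time stands still between calls to the robot, and variables do not carry over. Pictures are saved under pics/ and viewed, about 8 in all and at most 12, crops included, and the job is handed in when it is done.

Besides the shell and the picture viewer there is one more tool, called after "Request:" as name(argument=value, ...) on one line, values as JSON. carry_out: Moves the arm, as the interface text tells. Its arguments: {"type":"object","properties":{"moves":{"type":"array"},"squeeze":{"type":"number"}},"required":["moves"]}

```bash
mkdir -p pics; python3 - <<'E'
from workcell import env
import cv2,numpy as np
for n in("scene","top"):
    im=env.read_camera(n); cv2.imwrite(f"pics/{n}0.png",im[:,:,::-1])
    c=env.calibration(n); R=cv2.Rodrigues(np.array(c["rvec"],float))[0]; print(n,np.round(c["camera_matrix"],1).tolist(),"pos",np.round(-R.T@np.array(c["tvec"]).ravel(),3),"fwd",R[2].round(2))
s=env.get_state();print(s)
E
```

```text
scene [[536.9, 0.0, 324.5], [0.0, 536.9, 234.8], [0.0, 0.0, 1.0]] pos [-0.356 -0.628  0.697] fwd [ 0.76  0.41 -0.51]
top [[471.3, 0.0, 319.6], [0.0, 471.3, 237.4], [0.0, 0.0, 1.0]] pos [ 0.39  -0.136  0.921] fwd [ 0.19 -0.02 -0.98]
{'clock': 0.1, 'joint_pos': array([-1.24757445e+00,  3.13931928e-01,  4.50769120e-02,  1.30359603e+00,
       -2.85714214e-05,  1.43123655e+00]), 'qvel': array([ 0.0021408 , -0.00102209,  0.00219946,  0.00012296,  0.00143136,
        0.00082199]), 'tau': array([ 1.45547754e-03, -4.81728101e+01,  2.99242973e+01,  1.27594001e-02,
       -2.07231778e-04, -7.60178693e-06]), 'tcp_pos': array([ 0.25656452, -0.51409052,  0.24148784]), 'orientation': array([-5.17934090e-04,  8.50422814e-01, -5.26099186e-01, -6.45349468e-04]), 'wrist_force': array([ 0.09252721, -0.1797377 ,  0.36786527]), 'ft_torque': array([-0.01859979,  0.03531847, -0.00302127]), 'finger_gap': 0.08516037848364676}
```

View pics/scene0.png

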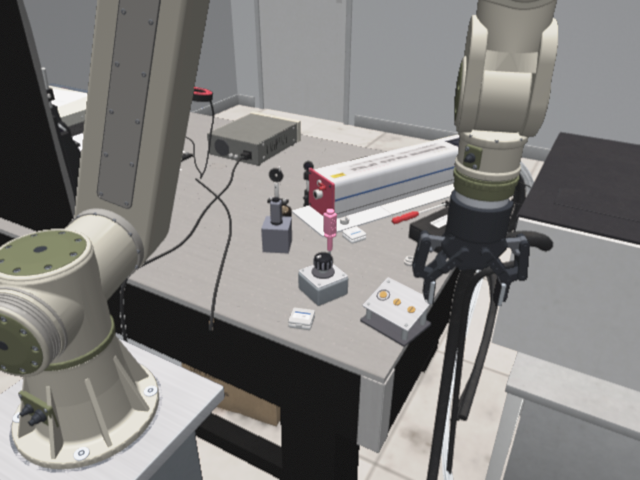

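View pics/top0.png

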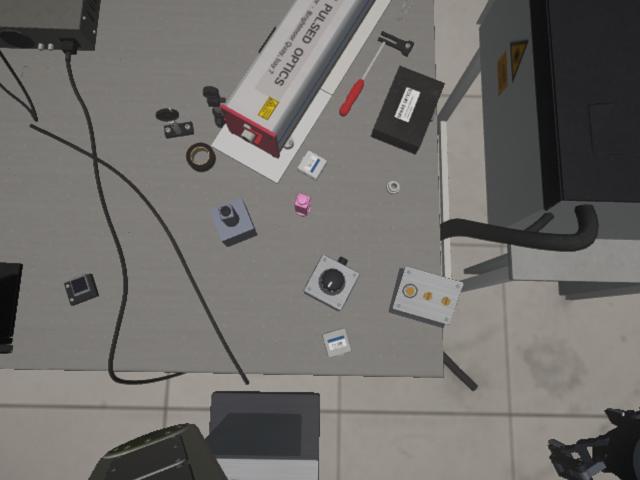

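The scene view shows the tester in its stand near (277,215), the button at (322,262) and the board at (397,307). In the top view they are at (230,215), (332,281) and (427,296), with the ringed disc at (410,291). Next I'll take enlarged crops.

```bash
cat > h.py <<'E'
import cv2,numpy as np
from workcell import env
def cam(n):
    c=env.calibration(n); return np.array(c["camera_matrix"],float),np.array(c["rvec"],float).reshape(3,1),np.array(c["tvec"],float).reshape(3,1)
def ray(n,uv):
    K,r,t=cam(n);R=cv2.Rodrigues(r)[0];d=R.T@np.linalg.inv(K)@[uv[0],uv[1],1];return -(R.T@t).ravel(),d/np.linalg.norm(d)
def onz(n,uv,z):
    o,d=ray(n,uv);return o+d*(z-o[2])/d[2]
def tri(a,b):  # scene px, top px -> point, gap
    o,d=ray("scene",a);p,e=ray("top",b)
    s=np.linalg.lstsq(np.c_[d,-e],p-o,rcond=None)[0];A=o+s[0]*d;B=p+s[1]*e
    return (A+B)/2,np.linalg.norm(A-B)
def proj(n,X):
    K,r,t=cam(n);return cv2.projectPoints(np.array(X,float).reshape(-1,1,3),r,t,K,None)[0].reshape(-1,2)
E
python3 - <<'E'
import cv2,numpy as np
s=cv2.imread("pics/scene0.png");t=cv2.imread("pics/top0.png")
def c(im,x,y,w,h):return cv2.resize(im[y:y+h,x:x+w],(400,300),interpolation=cv2.INTER_CUBIC)
print("scale5 80x60")
m=np.vstack([np.hstack([c(s,240,190,80,60),c(t,200,190,80,60)]),np.hstack([c(s,285,245,80,60),c(t,295,250,80,60)])])
cv2.imwrite("pics/m1.png",m)
m=np.hstack([c(s,357,277,80,60),c(t,387,265,80,60)]);cv2.imwrite("pics/m2.png",m)
E
```

```text
scale5 80x60
```

View pics/m1.png

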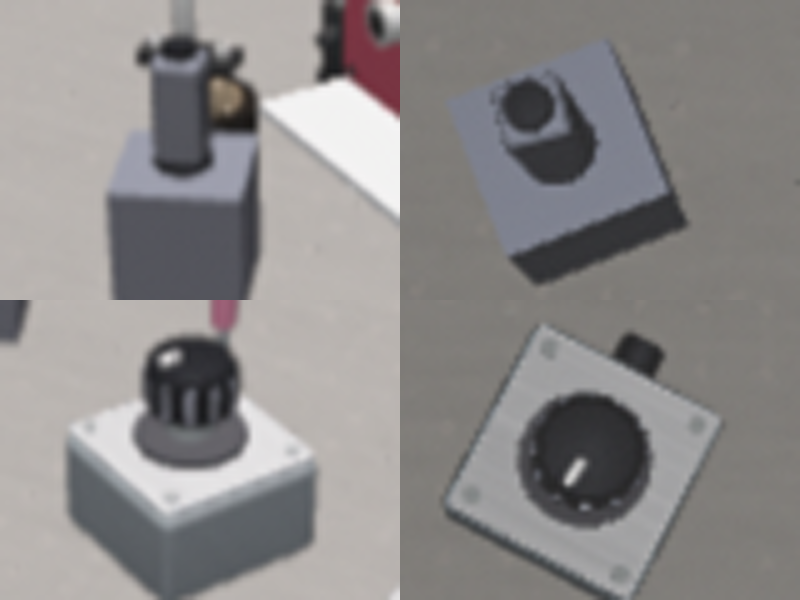

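View pics/m2.png

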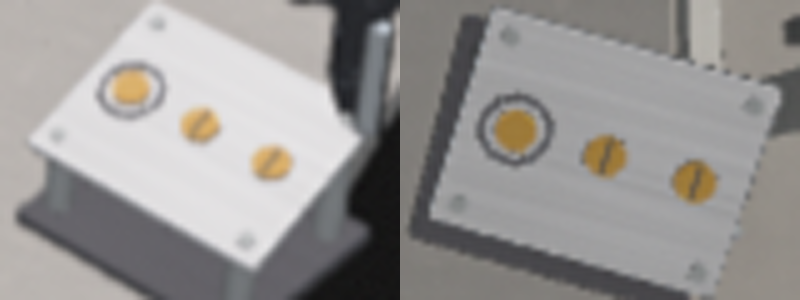

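The crops give these rows:
- **Tester:** upright, with its square grip turned like the stand.
- **Mushroom head:** its white mark is near (330,283) in the top view.
- **Board:** the ringed disc is at about (382.7,293.9) in scene and (409.7,290.5) in top.

Next I triangulate these points.

```bash
python3 - <<'E'
from h import *
f=lambda u,ox,oy:np.array([ox+(u[0]+.5)/5-.5,oy+(u[1]+.5)/5-.5])
def go(name,S,T,so,to):
    P=[]
    for a,b in zip(S,T):
        p,g=tri(f(a,*so),f(b,*to));P.append(p);print(name,p.round(4),"gap",round(g,4))
    return np.array(P)
p=go("cap",[(181,47)],[(127,105)],(240,190),(200,190))
P=go("stand",[(260,135),(135,130),(108,190),(245,200)],[(205,40),(48,100),(110,250),(265,195)],(240,190),(200,190))
print(P.mean(0),[np.degrees(np.arctan2(*(P[(i+1)%4]-P[i])[[1,0]])).round(1) for i in range(4)])
go("head",[(190,65)],[(190,147)],(285,245),(295,250))
P=go("box",[(68,135),(165,215),(315,160)],[(45,205),(228,300),(320,120)],(285,245),(295,250))
print("boxc",(P[0]+P[2])/2,[np.degrees(np.arctan2(*(P[i+1]-P[i])[[1,0]])).round(1) for i in range(2)])
D=go("disc",[(131,87),(200,125),(272,162)],[(116,130),(205,157),(295,181)],(357,277),(387,265))
B=go("board",[(152,2),(28,140),(252,270),(362,137)],[(92,10),(30,215),(312,300),(380,90)],(357,277),(387,265))
print(B.mean(0)); 
y=D[0]-D[2];print("y len",np.linalg.norm(y),np.degrees(np.arctan2(y[1],y[0])))
n=np.cross(B[1]-B[3],B[0]-B[2]);n/=np.linalg.norm(n);print("normal",n)
# top-cam only checks with text heights
T="top"
print("cap top-only",onz(T,f((127,105),200,190),.066+.066),"head",onz(T,f((190,147),295,250),.0945))
for d,z in zip([(116,130),(205,157),(295,181)],[.0558]*3):print("disc",onz(T,f(d,387,265),z))
for d in [(205,40),(48,100),(110,250),(265,195)]:print("stand",onz(T,f(d,200,190),.066))
for d in[(45,205),(228,300),(320,120),(145,25)]:print("box",onz(T,f(d,295,250),.05))
for n,u in(("near",(337,343)),("far",(312,164)),("pink",(303,204)),("tape",(201,157)),("adap",(393,187))):print(n,onz(T,u,.019).round(3))
E
```

```text
cap [0.5824 0.011  0.1292] gap 0.0022
stand [ 0.6233 -0.0053  0.0673] gap 0.003
stand [0.5989 0.0518 0.0662] gap 0.0028
stand [0.5419 0.0266 0.0675] gap 0.0004
stand [ 0.5656 -0.0313  0.0667] gap 0.0054
[0.58243276 0.01046916 0.06691865] [np.float64(113.1), np.float64(-156.2), np.float64(-67.7), np.float64(24.2)]
head [ 0.4723 -0.177   0.0874] gap 0.0002
box [ 0.4543 -0.1266  0.0457] gap 0.0018
box [ 0.4205 -0.1939  0.0491] gap 0.0005
box [ 0.488  -0.2281  0.0471] gap 0.0015
boxc [ 0.4711431  -0.17730523  0.04638001] [np.float64(-116.6), np.float64(-26.8)]
disc [ 0.4577 -0.3214  0.0555] gap 0.001
disc [ 0.4486 -0.3544  0.0551] gap 0.0014
disc [ 0.4406 -0.3873  0.0552] gap 0.0012
board [ 0.5006 -0.3111  0.0669] gap 0.0016
board [ 0.4266 -0.292   0.039 ] gap 0.0004
board [ 0.3978 -0.3973  0.0377] gap 0.0011
board [ 0.4726 -0.4157  0.0575] gap 0.0062
[ 0.44940482 -0.35403339  0.05028288]
y len 0.06805883046448273 75.42391935762541
normal [ 0.29820395 -0.03211389 -0.95396179]
cap top-only [0.58109591 0.01135022 0.132     ] head [ 0.47169106 -0.17675894  0.0945    ]
disc [ 0.45740734 -0.32089367  0.0558    ]
disc [ 0.44825324 -0.35355132  0.0558    ]
disc [ 0.4402219  -0.38652891  0.0558    ]
stand [ 0.62280092 -0.00385055  0.066     ]
stand [0.59824216 0.05301503 0.066     ]
stand [0.54226341 0.02679626 0.066     ]
stand [ 0.56428492 -0.02894246  0.066     ]
box [ 0.4535297  -0.12586385  0.05      ]
box [ 0.42038262 -0.19369843  0.05      ]
box [ 0.48722789 -0.22709357  0.05      ]
box [ 0.52133028 -0.16140943  0.05      ]
near [ 0.36  -0.191  0.019]
far [ 0.709 -0.136  0.019]
pink [ 0.626 -0.12   0.019]
tape [0.717 0.087 0.019]
adap [ 0.666 -0.298  0.019]
```

Everything agrees with the text: cap z 0.129, stand top 0.067, discs 0.055, disc span 68.1 mm against 68. I take head (0.4715,-0.177), probe (0.582,0.011) with flats at 24°, and terminal (0.4575,-0.321,0.0557). I'm moving above the button with the fingers shut.

Request:
carry_out(moves=[-1,-0.021,-0.034,0,0,0,0,-1,-0.021,-0.034,0,0,0,0,-1,-0.021,-0.034,0,0,0,0,-1,-0.021,-0.034,0,0,0,0,-1,-0.021,-0.034,0,0,0,0], squeeze=30)

```text
clock: 0.72
tcp_pos: [0.3627, -0.3411, 0.2386]
orientation: [-0.002, 0.849, -0.529, -0.003]
wrist_force: [0.2, 0.2, 0.3]
finger_gap: 0.0002
```

Request:
carry_out(moves=[-1,-0.021,-0.034,0.005,0,0,0,-1,-0.021,-0.034,0.005,0,0,0,-1,-0.021,-0.034,0.005,0,0,0,-1,-0.021,-0.034,0.005,0,0,0,-1,-0.021,-0.034,0.005,0,0,0])

```text
clock: 1.35
tcp_pos: [0.4709, -0.1653, 0.2124]
orientation: [-0.002, 0.849, -0.529, -0.004]
wrist_force: [0.4, -0.0, 0.6]
finger_gap: -0.0001
```

Request:
carry_out(moves=[-1,0,0,0,0,0,-10,-1,0,0,0,0,0,-10,-1,0,0,0,0,0,-10,-1,0,0,0,0,0,-10,-1,0,0,0,0,0,-10])

```text
clock: 1.98
tcp_pos: [0.4706, -0.1606, 0.2096]
orientation: [-0.005, 0.995, -0.103, -0.005]
wrist_force: [0.9, -0.3, 0.7]
finger_gap: 0.0002
```

```bash
cat >> h.py <<'E'
from scipy.spatial.transform import Rotation as Ro
def rem(p,zt=(0,0,-1),yaw=None):
    s=env.get_state();q=s["orientation"];R=Ro.from_quat([*q[1:],q[0]]).as_matrix()
    z=np.array(zt,float);z/=np.linalg.norm(z)
    x=R[:,0] if yaw is None else np.array([np.cos(np.radians(yaw)),np.sin(np.radians(yaw)),0])
    x=x-z*(x@z);x/=np.linalg.norm(x);Rt=np.c_[x,np.cross(z,x),z]
    print("t",s["clock"],"tcp",s["tcp_pos"].round(4),"yaw",np.degrees(np.arctan2(R[1,0],R[0,0])).round(1),"z",R[:,2].round(3),"gap",round(s["finger_gap"],4),"F",s["wrist_force"].round(2),"j",s["joint_pos"].round(2))
    print("shift mm",(R.T@(np.array(p)-s["tcp_pos"])*1000).round(1),"turn deg",np.degrees(Ro.from_matrix(R.T@Rt).as_rotvec()).round(1))
E
python3 -c "
from h import *
rem((.4715,-.177,.115),yaw=20)"
```

```text
t 1.975 tcp [ 0.4706 -0.1606  0.2096] yaw -11.9 z [-0.01  0.01 -1.  ] gap 0.0002 F [ 0.87 -0.29  0.71] j [-0.49  0.19 -0.2   1.2   0.    1.29]
shift mm [ 5.3 16.6 94.4] turn deg [ -0.6   0.5 -31.9]
```

Request:
carry_out(moves=[-1,0.005,0.017,0.02,-0.6,0.5,0,-1,0,0,0.025,0,0,-10.5,-1,0,0,0.025,0,0,-10.5,-1,0,0,0.02,0,0,-10.5,-1,0,0,0,0,0,0])

```text
clock: 2.6
tcp_pos: [0.4706, -0.1781, 0.1156]
orientation: [0.0, 0.984, 0.178, -0.003]
wrist_force: [-0.2, -0.4, 0.7]
finger_gap: -0.0001
```

```bash
python3 -c "
from h import *
rem((.4715,-.177,.0995),yaw=20)"
```

```text
t 2.6 tcp [ 0.4706 -0.1781  0.1156] yaw 20.5 z [-0.005 -0.001 -1.   ] gap -0.0001 F [-0.22 -0.37  0.73] j [-0.52  0.26 -0.35  0.96 -0.    0.69]
shift mm [ 1.3 -0.7 16.1] turn deg [-0.1  0.3  0.5]
```

Request:
carry_out(moves=[-1,0.001,-0.001,0.008,0,0,0,-1,0,0,0.004,0,0,0,-1,0,0,0.002,0,0,0,-1,0,0,0.001,0,0,0,-1,0,0,0,0,0,0])

```text
clock: 3.22
tcp_pos: [0.472, -0.1771, 0.1025]
orientation: [0.001, 0.985, 0.175, -0.002]
wrist_force: [-0.1, 1.0, 2.4]
finger_gap: 0.0
```

Request:
carry_out(moves=[-1,0,0,0.002,0,0,0,-1,0,0,0.002,0,0,0,-1,0,0,0.002,0,0,0,-1,0,0,0.001,0,0,0,-1,0,0,0.001,0,0,0])

```text
clock: 3.85
tcp_pos: [0.4723, -0.1772, 0.0992]
orientation: [0.002, 0.985, 0.175, -0.0]
wrist_force: [-3.3, 1.7, 10.3]
finger_gap: -0.0001
```

10 N at the depth of the stop, so the button is fully down. I lift off and open.

Request:
carry_out(moves=[-1,0,0,0,0,0,0,-1,0,0,-0.015,0,0,0,-1,0,0,-0.015,0,0,0,1,0,0,0,0,0,0,1,0,0,0,0,0,0])

```text
clock: 4.47
tcp_pos: [0.4734, -0.1777, 0.1319]
orientation: [0.003, 0.985, 0.175, 0.001]
wrist_force: [-0.9, -0.4, -0.3]
finger_gap: 0.036
```

Request:
carry_out(moves=[1,0,0,0,0,0,-8,1,0,0,0,0,0,-8,1,0,0,0,0,0,0,1,0,0,0,0,0,0,1,0,0,0,0,0,0])

```text
clock: 5.1
tcp_pos: [0.4725, -0.1773, 0.1302]
orientation: [0.002, 0.95, 0.311, -0.001]
wrist_force: [0.3, -0.2, -1.0]
finger_gap: 0.0854
```

```bash
python3 -c "
from h import *
rem((.4715,-.177,.073),yaw=36)"
```

```text
t 5.1 tcp [ 0.4725 -0.1773  0.1302] yaw 36.3 z [ 0.    -0.004 -1.   ] gap 0.0854 F [ 0.27 -0.24 -1.  ] j [-0.52  0.24 -0.34  0.99 -0.    0.42]
shift mm [-0.5 -1.  57.2] turn deg [0.2 0.1 0.3]
```

Request:
carry_out(moves=[1,-0.0005,-0.001,0.03,0,0,0,1,0,0,0.02,0,0,0,1,0,0,0.006,0,0,0,-1,0,0,0,0,0,0,-1,0,0,0,0,0,0], squeeze=20)

```text
clock: 5.72
tcp_pos: [0.4728, -0.1777, 0.0744]
orientation: [0.003, 0.951, 0.31, 0.0]
wrist_force: [-0.2, 0.1, 0.5]
finger_gap: 0.0515
```

Request:
carry_out(moves=[-1,0,0,0,0,0,0,-1,0,0,0,0,0,0,-1,0,0,0,0,0,0,-1,0,0,0,0,0,0,-1,0,0,0,0,0,0])

```text
clock: 6.35
tcp_pos: [0.4726, -0.1781, 0.0753]
orientation: [0.004, 0.951, 0.309, 0.0]
wrist_force: [-1.7, -1.4, -0.7]
finger_gap: 0.0391
```

```bash
python3 -c "
from h import *
rem((.4715,-.177,.073),yaw=-45)"
```

```text
t 6.35 tcp [ 0.4726 -0.1781  0.0753] yaw 36.0 z [ 0.003 -0.007 -1.   ] gap 0.0391 F [-1.65 -1.45 -0.66] j [-0.52  0.29 -0.42  0.86 -0.    0.42]
shift mm [-0.2 -1.6  2.3] turn deg [ 0.4 -0.2 81. ]
```

Gripped: the gap is 39 mm and the vertical load is negligible. I turn clockwise, which is + about the tool's z.

Request:
carry_out(moves=[-1,0,0,0,0,0,10,-1,0,0,0,0,0,10,-1,0,0,0,0,0,10,-1,0,0,0,0,0,10,-1,0,0,0,0,0,10])

```text
clock: 6.98
tcp_pos: [0.471, -0.1785, 0.0753]
orientation: [0.004, 0.991, -0.135, 0.0]
wrist_force: [-2.4, -0.1, -0.6]
finger_gap: 0.0391
```

Request:
carry_out(moves=[-1,0,0,0,0,0,8,-1,0,0,0,0,0,6,-1,0,0,0,0,0,4,-1,0,0,0,0,0,0,-1,0,0,0,0,0,0])

```text
clock: 7.6
tcp_pos: [0.4706, -0.178, 0.0753]
orientation: [0.004, 0.956, -0.292, 0.0]
wrist_force: [-0.8, -0.8, -1.0]
finger_gap: 0.0388
```

```bash
python3 -c "
from h import *
rem((.4715,-.177,.073),yaw=-34);print(env.get_state()['ft_torque'])"
```

```text
t 7.6 tcp [ 0.4706 -0.178   0.0753] yaw -33.9 z [-0.002 -0.008 -1.   ] gap 0.0388 F [-0.8  -0.77 -0.97] j [-0.52  0.29 -0.42  0.86 -0.01  1.65]
shift mm [ 0.1 -1.3  2.3] turn deg [ 0.5 -0.2  0.1]
[-0.14902057  0.17390385  0.32594403]
```

The head turned 70° and there is now 0.33 N m against the stop. I release, lift and check.

Request:
carry_out(moves=[-1,0,0,0,0,0,0,1,0,0,0,0,0,0,1,0,0,0,0,0,0,1,0,0,0,0,0,0,1,0,0,-0.04,0,0,0])

```text
clock: 8.22
tcp_pos: [0.4694, -0.1768, 0.1138]
orientation: [0.003, 0.956, -0.292, -0.002]
wrist_force: [0.3, 0.2, 0.8]
finger_gap: 0.0854
```

Request:
carry_out(moves=[1,0,0,-0.06,0,0,0,1,0,0,-0.04,0,0,-10,1,-0.01,-0.05,0,0,0,-10,1,-0.01,-0.05,0,0,0,-10,1,0,-0.05,0,0,0,-10])

```text
clock: 8.85
tcp_pos: [0.4893, -0.0264, 0.2201]
orientation: [0.005, 0.998, 0.06, 0.002]
wrist_force: [0.9, 0.2, -1.2]
finger_gap: 0.0858
```

```bash
python3 -c "
from h import *
rem((.582,.011,.19),yaw=24)
t=env.read_camera('top')[:,:,::-1];s=env.read_camera('scene')[:,:,::-1]
c=lambda im,x,y:cv2.resize(im[y:y+60,x:x+80],(400,300),interpolation=cv2.INTER_CUBIC)
cv2.imwrite('pics/m3.png',np.hstack([c(s,285,245),c(t,295,250)]))"
```

```text
t 8.85 tcp [ 0.4893 -0.0264  0.2201] yaw 6.8 z [ 0.004 -0.009 -1.   ] gap 0.0858 F [ 0.85  0.21 -1.25] j [-0.21  0.15 -0.22  1.2  -0.01  1.24]
shift mm [ 96.4 -26.4  30.1] turn deg [  0.6  -0.1 -17.2]
```

View pics/m3.png

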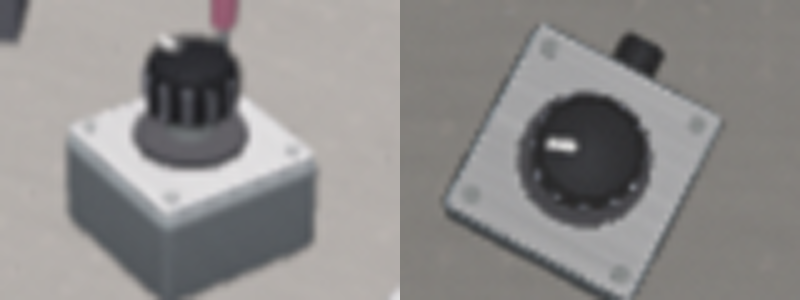

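The mark has swung clockwise from pointing down-left to pointing left, at (558,145) in the crop. That is about 65°, and the head is up. On to the tester.

Request:
carry_out(moves=[1,0.05,-0.014,0,0.6,0,0,1,0.046,-0.012,0,0,0,0,1,0,0,0.015,0,0,-9,1,0,0,0.015,0,0,-8,1,0,0,0,0,0,0])

```text
clock: 9.57
tcp_pos: [0.5838, 0.0132, 0.1886]
orientation: [-0.001, 0.978, 0.209, 0.001]
wrist_force: [0.0, -0.2, -0.5]
finger_gap: 0.0854
```

```bash
python3 -c "
from h import *
rem((.582,.011,.096),yaw=24)"
```

```text
t 9.575 tcp [0.5838 0.0132 0.1886] yaw 24.1 z [ 0.002  0.002 -1.   ] gap 0.0854 F [ 0.01 -0.19 -0.55] j [-0.12  0.35 -0.04  1.18  0.    1.03]
shift mm [-2.8  1.3 92.6] turn deg [-0.  -0.1  0.1]
```

Request:
carry_out(moves=[1,-0.003,0.001,0.03,0,0,0,1,0,0,0.03,0,0,0,1,0,0,0.025,0,0,0,1,0,0,0.007,0,0,0,1,0,0,0,0,0,0], squeeze=40)

```text
clock: 10.2
tcp_pos: [0.5842, 0.0077, 0.0988]
orientation: [0.001, 0.98, 0.199, 0.004]
wrist_force: [0.1, 0.4, 0.0]
finger_gap: 0.0852
```

Request:
carry_out(moves=[-1,0,0,0,0,0,0,-1,0,0,0,0,0,0,-1,0,0,0,0,0,0,-1,0,0,0,0,0,0,-1,0,0,0,0,0,0])

```text
clock: 10.82
tcp_pos: [0.5858, 0.0071, 0.1024]
orientation: [0.002, 0.98, 0.199, 0.006]
wrist_force: [-0.2, -0.2, -1.2]
finger_gap: 0.0238
```

```bash
python3 -c "
from h import *
rem((.582,.011,.096),yaw=24)"
```

```text
t 10.825 tcp [0.5858 0.0071 0.1024] yaw 22.9 z [ 0.013 -0.001 -1.   ] gap 0.0238 F [-0.25 -0.18 -1.24] j [-0.13  0.4  -0.18  0.98  0.    1.05]
shift mm [-2.1 -5.1  6.3] turn deg [ 0.4 -0.7 -1.1]
```

The tester is gripped (gap 23.8 mm), a little higher than planned. I lift it out.

Request:
carry_out(moves=[-1,0,0,-0.02,0,0,0,-1,0,0,-0.03,0,0,0,-1,0,0,-0.03,0,0,0,-1,0,0,-0.03,0,0,0,-1,0,0,-0.02,0,0,0])

```text
clock: 11.45
tcp_pos: [0.5827, 0.0082, 0.2326]
orientation: [0.0, 0.98, 0.199, 0.004]
wrist_force: [0.7, -0.5, -1.1]
finger_gap: 0.0236
```

```bash
cat >> h.py <<'E'
T=np.array([.4573,-.321,.0556]); a=np.radians(-14.6)
n=np.array([-np.sin(np.radians(20))*np.cos(a),-np.sin(np.radians(20))*np.sin(a),np.cos(np.radians(20))])
E
python3 -c "
from h import *
rem((T+n*.1324)+[0,0,.05],zt=-n)"
```

```text
t 11.45 tcp [0.5827 0.0082 0.2326] yaw 22.9 z [ 0.007  0.001 -1.   ] gap 0.0236 F [ 0.69 -0.47 -1.15] j [-0.12  0.33  0.04  1.28  0.    1.05]
shift mm [-279.7  226.8    0.9] turn deg [-12.3  15.3  -1.7]
```

Request:
carry_out(moves=[-1,-0.035,0.0284,0,0,0,0,-1,-0.035,0.0284,0,0,0,0,-1,-0.035,0.0284,0,0,0,0,-1,-0.035,0.0284,0,0,0,0,-1,-0.035,0.0284,0,0,0,0])

```text
clock: 12.08
tcp_pos: [0.4782, -0.1932, 0.2329]
orientation: [0.001, 0.979, 0.203, 0.007]
wrist_force: [0.6, -0.4, -1.0]
finger_gap: 0.0233
```

Request:
carry_out(moves=[-1,-0.035,0.0284,0,0,0,0,-1,-0.03,0.025,0,0,0,0,-1,0,0,0,-6,7.5,0,-1,0,0,0,-6,7.5,0,-1,0,0,0,0,0,0])

```text
clock: 12.7
tcp_pos: [0.4359, -0.2722, 0.2271]
orientation: [0.075, 0.965, 0.196, 0.157]
wrist_force: [-0.3, 0.2, -2.0]
finger_gap: 0.0234
```

```bash
python3 -c "
from h import *
rem(T+n*.1124,zt=-n)"
```

```text
t 12.7 tcp [ 0.4359 -0.2722  0.2271] yaw 24.7 z [ 0.333 -0.083 -0.939] gap 0.0234 F [-0.29  0.23 -1.96] j [-0.82 -0.05 -0.47  0.85  0.19  0.38]
shift mm [-47.6  16.5  59.9] turn deg [-0.1 -0.2  0. ]
```

Request:
carry_out(moves=[-1,-0.024,0.008,0.005,0,0,0,-1,-0.024,0.0085,0.01,0,0,0,-1,0,0,0.02,0,0,0,-1,0,0,0.01,0,0,0,-1,0,0,0,0,0,0])

```text
clock: 13.32
tcp_pos: [0.42, -0.3169, 0.1807]
orientation: [0.077, 0.965, 0.198, 0.156]
wrist_force: [-1.3, -0.3, -1.3]
finger_gap: 0.0236
```

```bash
python3 -c "
from h import *
rem(T+n*.0924,zt=-n)
s=env.get_state();q=s['orientation'];R=Ro.from_quat([*q[1:],q[0]]).as_matrix()
for o in (np.zeros(3),[-.002,-.005,0]):
  tip=s['tcp_pos']+R@(np.array(o)+[0,0,.0924])
  for c,off in(('scene',(357,262)),('top',(377,255))):print(c,((proj(c,[tip,T])-off)*5).round(0).tolist())
t=env.read_camera('top')[:,:,::-1];s=env.read_camera('scene')[:,:,::-1]
cv2.imwrite('pics/s4.png',s);cv2.imwrite('pics/t4.png',t)
c=lambda im,x,y:cv2.resize(im[y:y+80,x:x+80],(400,400),interpolation=cv2.INTER_CUBIC)
cv2.imwrite('pics/m4.png',np.hstack([c(s,357,262),c(t,377,255)]))"
```

```text
t 13.325 tcp [ 0.42   -0.3169  0.1807] yaw 24.9 z [ 0.331 -0.087 -0.94 ] gap 0.0236 F [-1.33 -0.29 -1.25] j [-0.92  0.02 -0.52  0.75  0.21  0.28]
shift mm [-2.9 -9.2 37.9] turn deg [0.1 0.  0. ]
scene [[135.0, 93.0], [126.0, 160.0]]
top [[199.0, 190.0], [164.0, 178.0]]
scene [[123.0, 98.0], [126.0, 160.0]]
top [[187.0, 200.0], [164.0, 178.0]]
```

View pics/m4.png

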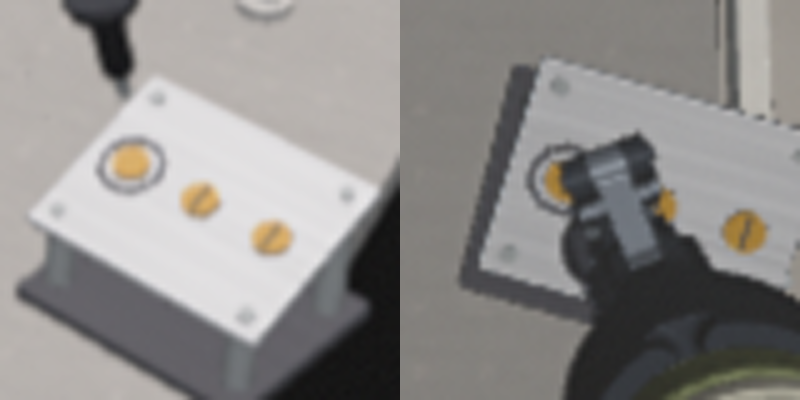

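The scene crop shows the tip at about (127,100) and the ringed disc at (131,163), so the tester sits about 5 mm off along the tool's -y. The grasp reading said the same, so I allow for that and go down to about 5 mm above the disc.

Request:
carry_out(moves=[-1,-0.002,-0.0045,0.01,0,0,0,-1,0,0,0.01,0,0,0,-1,0,0,0.008,0,0,0,-1,0,0,0.003,0,0,0,-1,0,0,0,0,0,0])

```text
clock: 14.05
tcp_pos: [0.4277, -0.316, 0.1496]
orientation: [0.078, 0.964, 0.198, 0.156]
wrist_force: [-0.8, -0.6, -1.2]
finger_gap: 0.023
```

```bash
cat > look.py <<'E'
from h import *
import sys
rem(T+n*.0924,zt=-n)
s=env.get_state();q=s['orientation'];R=Ro.from_quat([*q[1:],q[0]]).as_matrix()
for o in ([0,0,0],[-.001,-.005,0],[-.001,-.003,0]):
  tip=s['tcp_pos']+R@(np.array(o)+[0,0,.0924]);d=tip-T
  y=np.array([.252,.968,0]);x=np.cross(y,n)
  print(o,"tip-T in board mm",(np.array([d@x,d@y,d@n])*1000).round(1),((proj('scene',[tip,T])-(357,277)+.5)*10-.5).round(0).tolist())
im=env.read_camera('scene')[:,:,::-1]
cv2.imwrite(f'pics/{sys.argv[1]}.png',cv2.resize(im[277:317,357:417],(600,400),interpolation=cv2.INTER_CUBIC))
E
python3 look.py m5
```

```text
t 14.05 tcp [ 0.4277 -0.316   0.1496] yaw 25.0 z [ 0.333 -0.089 -0.939] gap 0.023 F [-0.82 -0.62 -1.2 ] j [-0.9   0.06 -0.57  0.66  0.21  0.29]
shift mm [-1.6 -4.6  6.1] turn deg [ 0.2 -0.  -0. ]
[0, 0, 0] tip-T in board mm [ 4.3 -2.8  6.2] [[277.0, 147.0], [257.0, 175.0]]
[-0.001, -0.005, 0] tip-T in board mm [0.4 0.5 6.1] [[252.0, 154.0], [257.0, 175.0]]
[-0.001, -0.003, 0] tip-T in board mm [ 1.6 -1.1  6.1] [[262.0, 153.0], [257.0, 175.0]]
```

View pics/m5.png

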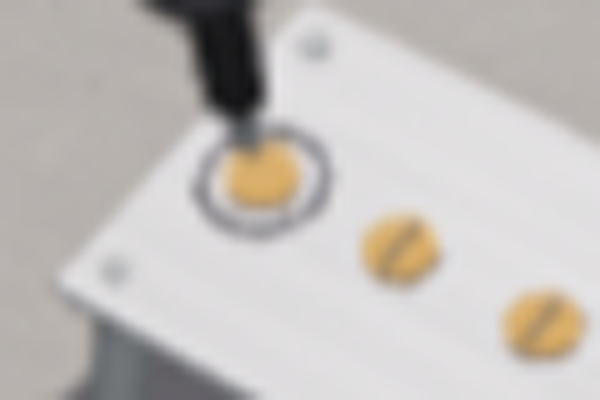

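The tip, at about (250,150), hangs some 5–6 mm above the disc centred at (262,175), within about 1.5 mm sideways. I press on slowly.

Request:
carry_out(moves=[-1,0,0.001,0.003,0,0,0,-1,0,0,0.002,0,0,0,-1,0,0,0.002,0,0,0,-1,0,0,0.001,0,0,0,-1,0,0,0,0,0,0])

```text
clock: 14.72
tcp_pos: [0.4311, -0.3184, 0.143]
orientation: [0.079, 0.964, 0.198, 0.157]
wrist_force: [0.0, 0.4, 1.8]
finger_gap: 0.0233
```

```bash
python3 -c "
from h import *
rem(T+n*.0874,zt=-n);print('F along n',env.get_state()['wrist_force']@n)"
```

```text
t 14.725 tcp [ 0.4311 -0.3184  0.143 ] yaw 25.0 z [ 0.334 -0.09  -0.938] gap 0.0233 F [0.01 0.35 1.79] j [-0.9   0.07 -0.57  0.64  0.21  0.3 ]
shift mm [-1.8 -6.6  3.5] turn deg [ 0.3 -0.1 -0. ]
F along n 1.7113160032460202
```

Request:
carry_out(moves=[-1,0,-0.0005,0.001,0,0,0,-1,0,0,0.001,0,0,0,-1,0,0,0.0008,0,0,0,-1,0,0,0.0005,0,0,0,-1,0,0,0.0003,0,0,0])

```text
clock: 15.35
tcp_pos: [0.4322, -0.3186, 0.14]
orientation: [0.08, 0.964, 0.198, 0.157]
wrist_force: [-2.3, 0.9, 3.1]
finger_gap: 0.0233
```

```bash
python3 look.py m6; python3 -c "
from h import *
for i in range(3):
  s=env.get_state();print(s['tcp_pos'].round(4),s['wrist_force']@n,s['wrist_force'].round(1));env.read_camera('scene')"
```

```text
t 15.35 tcp [ 0.4322 -0.3186  0.14  ] yaw 25.0 z [ 0.334 -0.091 -0.938] gap 0.0233 F [-2.35  0.89  3.15] j [-0.9   0.07 -0.58  0.63  0.21  0.3 ]
shift mm [-1.9 -6.5 -4.6] turn deg [ 0.3 -0.  -0. ]
[0, 0, 0] tip-T in board mm [ 5.9 -4.4 -4.6] [[296.0, 178.0], [257.0, 175.0]]
[-0.001, -0.005, 0] tip-T in board mm [ 2.  -1.  -4.6] [[271.0, 184.0], [257.0, 175.0]]
[-0.001, -0.003, 0] tip-T in board mm [ 3.2 -2.6 -4.6] [[281.0, 184.0], [257.0, 175.0]]
[ 0.4322 -0.3185  0.1399] 3.1198098943407064 [-2.   0.6  2.6]
[ 0.4322 -0.3186  0.14  ] 2.9312858505266903 [-1.2  0.2  2.7]
[ 0.4322 -0.3186  0.14  ] 2.673211364290858 [-2.3 -0.2  2.1]
```

View pics/m6.png

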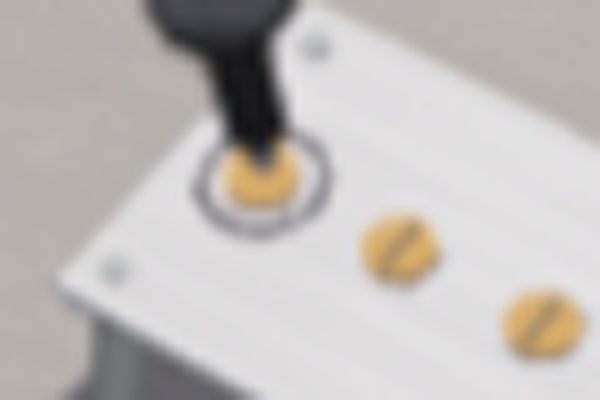

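The tip stands on the disc at (263,167), against a centre of (262,175), so about 2 mm off at most. The pressing force is about 3 N plus the 0.9 N tare, near half travel. Last check: the tester's axis in the image against the board normal.

```bash
python3 -c "
from h import *
X=[T+n*h for h in (0,.012,.035,.052)]
print(((proj('scene',X)-(357,277)+.5)*10-.5).round(0).tolist(), ((proj('scene',X)-(340,255)+.5)*10-.5).round(0).tolist())
im=env.read_camera('scene')[:,:,::-1];cv2.imwrite('pics/m7.png',cv2.resize(im[255:315,340:420],(800,600),interpolation=cv2.INTER_CUBIC))"
```

```text
[[257.0, 175.0], [248.0, 138.0], [230.0, 65.0], [217.0, 10.0]] [[427.0, 395.0], [418.0, 358.0], [400.0, 285.0], [387.0, 230.0]]
```

View pics/m7.png

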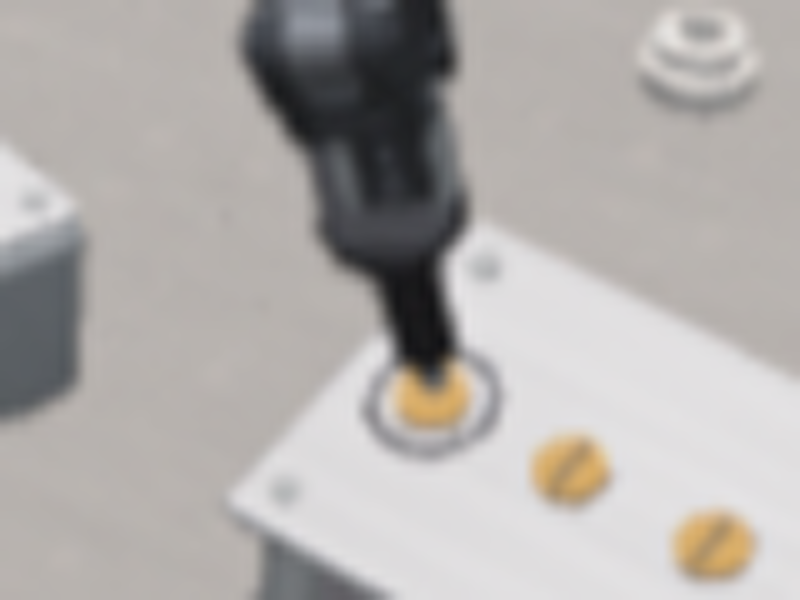

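The axis runs from (392,237) to (432,385), parallel to the projected normal. The force and the travel both put the plunger at about 4–5 mm. I'm handing in.

```bash
python3 -c "
from h import *
print(env.hand_in());s=env.get_state();print(s['clock'],s['wrist_force'].round(1),s['tcp_pos'].round(4),s['finger_gap'])"
```

```text
the job is handed in; nothing more can be done
None
the job is handed in; nothing more can be done
```

I did the whole job and handed it in at about 15.6 s on the robot's clock. The hand-in gives no verdict, so the figures below are my own last checks.

- **Button:** I pushed it down until it met its stop, at about 10 N, then let it come back up.
- **Head:** I turned it about 70° clockwise to its stop (0.33 N m at the wrist). After I let go, its mark in the image had turned about 65°, and the head was up.
- **Tester:** I took it out of the stand. It sits about 5 mm off centre in the jaws, because the arm drifted while they closed; I allowed for this at the board. It is still held, with the fingers 23 mm apart.
- **On the terminal:** In the image the tip is within about 2 mm of the ringed disc's centre. The tool is within 0.3° of square to the board, and the tester's axis runs parallel to the board's normal in the image.
- **How far the tip is pressed in:** The force is about 4 N and the travel about 4.5 mm, so near half way. A rough reading of the blurred image suggested about 8 mm, which disagrees but is still under the 9 mm limit.
- **Other things:** I did not touch the tape roll, the lens boxes or the adapter ring, and took no final picture to check their places.

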